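Tip the muddler out of its storage tube and lay it in the serving tray

TASK

The wooden muddler is stored in the orange tilting tube on the camper table. Press down the white pad at the tube's mouth so that the tube tips and the muddler slides part-way out, grip its exposed end, draw it out of the tube and set it down (not drop it) lying flat in the dark wooden tray, then let go. Leave the blue tube and its contents alone.

Things in the scene. Friction and masses are not known exactly. Their poses are not given: they have to be found in the camera images.
- tube_pad (a point): Top centre of the white thumb pad (36 mm wide, 40 mm long) on the orange tube. Axes turn with the tube: y along it out of its mouth, z up out of the pad. It lies 28 mm above the tube's axis, 27 mm behind the mouth, 68 mm ahead of the hinge. The tube starts level; 3 to 5 N on the pad tips it, stop at 30 degrees (point then 100 mm above table, 5 mm farther forward). It stays as left but yields to a light push.
- stand: Fixed light-wood stand of the orange tube (42 mm outside, 36 mm bore, 190 mm long, rear closed; hinge half-way, 110 mm above the table, right above this origin, which is on the table). y: towards the mouth. Cheeks 72 mm over both, 128 mm high. The muddler's tip stops at a lip 160 mm ahead (34 mm wide, 30 mm high). Lift the gripped end about 70 mm over it (the tube swings along), then pull forward.
- muddler_center (a point): Centre of the brown wooden muddler, a round stick of diameter 25 mm, 170 mm long, 70 g, dark bands near its rounded outer end. y: along it towards that end. Starts inside the orange tube, tip 15 mm behind the mouth. Past about 20 degrees it slides out; at 30 degrees about 90 mm are exposed and 80 mm stay inside, the middle of the exposed part some 118 mm ahead of the hinge, 35 mm above the table.
- tray: Dark wooden serving tray, fixed, 160 mm (x) by 250 mm (y, its long side) and 22 mm high, walls and floor 5 mm thick, open on top. Origin at the centre of its underside, on the table.
- tube2_pad (a point): The same point on the blue tube, which has the same stand, shape and pad and holds a grey stirring stick: to be left alone.

How it is judged:
By the outcome, as a careful person would: the job done as asked, in the order asked, and still so for the second after the job is handed in, with the robot touching nothing.
It also fails if it takes over 48 s, if anything falls off the work surface, if the arm or the gripper's body presses on something with over 40 N, if the wrist force passes 120 N, or if a joint passes its speed limit or range.

ROBOT

A 7-joint arm with a two-finger parallel gripper is mounted at the origin on the work surface. World frame = base frame: x ahead of the robot, y to its left, z up, the work surface at z = 0. Lengths are in m, angles in degrees, forces in N, time in s.
With the tool pointing down it reaches from about 0.35 to 0.9 m from the base axis. Payload 7.2 kg.
Tool frame: the origin (TCP) lies at the very end of the fingers, on their centre line; the grasp point (between the pads) lies 19 mm behind it (r.hold_point_z is the distance from the TCP to the grasp point, in m); x points along the fingers, y is the direction in which the jaws open and shut, and the axes are right-handed (so a half turn about x gives the same grasp; the last joint's range is limited). The gripper opens to 88 mm and grips with 3 to 60 N. Pads are 20 mm wide; open, the fingers measure 115 mm over their backs; the gripper's body (75 mm by 178 mm) begins 61 mm behind the grasp point.
Start: joints at [71.837, 23.554, -0.728, 91.456, 0.321, 64.991, -4.71], TCP at [0.154, -0.606, 0.223] pointing down, gripper open.
Joint ranges: [-169.25, 169.25], [-16.82, 113.86], [-84.01, 82.57], [7.8, 145.47], [-59.2, 239.2], [7.22, 106.19], [-163.78, 163.78]. Speed limits (degrees/s): [136.94, 136.94, 172.46, 172.46, 180, 180, 180].

INTERFACE

Orientations are given as a 3x3 rotation matrix whose columns are the frame's x, y, z axes.
In Python, from cell import r gives the robot as it stands.
- The arm moves only by the tool carry_out, never from a script. Its argument "plan" is a list that holds one entry, the list of rows, each a list of 7 numbers: the turn, a rotation vector about the tool's x, y, z in degrees, then the shift along the tool's x, y, z in cm, then the opening in per cent of the stroke, from 0 (shut) to 100 (fully open). A call has 1 to 20 rows; each row is the pose to reach, as a shift and turn from the pose commanded when the call began, along the tool's axes at that moment; what a row does not reach only later rows make up. A row lasts 1/8 s, in which the tool goes at most 62.5 mm and 10.7 degrees, less where a joint would pass 70% of its speed; a pose out of reach is approached as far as the arm can. A call with a gripper value outside its range is refused whole. The fingers move at their own pace and stop on an object; the grip force is fixed at half the most. Time passes only in rows, so rows that repeat a pose let the fingers close. It gives the time, the measured TCP pose, the force and the opening at its end, in the units of the state.
- r.get_state(): the state, without advancing time (a new reading comes with each control period).
- r.camera(name): name is "scene" or "top" or "wrist"; returns the picture (384x512x3 uint8, blue, green, red); there is no depth.
- r.camera_info(name): a dict with "fx", "fy", "cx", "cy" (pixels), "origin" and "orientation" of the camera in the world. Camera axes: x right, y down, z forward; pixel columns grow to the right and rows downward; lengths in m; the calibration is good to about 2 mm. A picture is of the moment at which its call begins: read the wrist's pose just before it. camera_info takes no time and is no camera call; for the wrist camera it gives the pose at the moment of the call.
- r.close_job(): hands the job in, once; it reports no verdict.
The state is a dict: "time_s": time; "q": joint angles; "qd": joint speeds; "effort": joint torques, N m; "eef_pos": TCP position; "orientation": TCP orientation; "ft_force": force on the tool from outside, world axes, zero at the start; "torque": the same for the moment, N m; "width": finger opening in m.
Only numpy, scipy, OpenCV 4.12 (cv2) and the standard library are available. Lean on these libraries where they do the work, as an engineer would, in place of code of your own. Each camera call takes 0.05 s, during which the arm holds its last target.

## Working session

There is one attempt and no reset: what is moved stays moved. The work goes in short steps, Python scripts to look and compute and a tool call to move; the robot and the scene stay as the last step left them, time stands still between calls to the robot, and variables do not carry over. Pictures are saved under pics/ and viewed, and the job is handed in when it is done.

Besides the shell and the picture viewer there is one more tool, called after "Call:" by a JSON object that holds its "api" and its "payload". carry_out: Moves the arm, as the interface text tells. Its arguments: {"type":"object","properties":{"plan":{"type":"array"}},"required":["plan"]}

```bash
ls; mkdir -p pics
python3 - <<'E'
from cell import r
import cv2
s=r.get_state();print(s)
for n in("scene","top","wrist"):
    print(n,r.camera_info(n)); cv2.imwrite(f"pics/{n}0.png",r.camera(n))
E
```

```text
pics
{'time_s': 0.0, 'q': array([71.83604239, 23.60082279, -0.730754  , 91.50430661,  0.32168757,
       64.98999028, -4.71047595]), 'qd': array([-0.01131858, -0.00058903,  0.01954484, -0.03814823, -0.03863227,
       -0.03150515,  0.06070252]), 'effort': array([ 2.04152002e-04, -5.87943614e+01,  6.41705878e-01, -2.91073984e+01,
       -5.39038936e-02,  1.82802742e-02,  1.38515929e-04]), 'eef_pos': array([ 0.15376555, -0.60526171,  0.22179826]), 'orientation': array([[-5.07240124e-04,  2.46315216e-01, -9.69189639e-01],
       [ 1.54312296e-03, -9.69188417e-01, -2.46315713e-01],
       [-9.99998681e-01, -1.62052000e-03,  1.11516588e-04]]), 'ft_force': array([0.6796286 , 0.40532401, 0.46849475]), 'torque': array([-0.05212588, -0.04519121, -0.024294  ]), 'width': 0.08766342514814501}
scene {'fx': 456.6128414424891, 'fy': 456.6128414424891, 'cx': 247.92366839304373, 'cy': 194.45543665621707, 'origin': array([1.02525578, 0.53743478, 0.68401509]), 'orientation': array([[-0.70810773,  0.44875987, -0.54515871],
       [ 0.70590539,  0.46823597, -0.53146275],
       [ 0.01676376, -0.76116335, -0.64834352]])}
top {'fx': 466.6110147143771, 'fy': 466.6110147143771, 'cx': 251.35614030159527, 'cy': 189.82604746126805, 'origin': array([0.37818417, 0.04942618, 1.17067384]), 'orientation': array([[ 0.00434537, -0.98444896,  0.1756171 ],
       [-0.99998678, -0.00476032, -0.00194163],
       [ 0.00274743, -0.17560634, -0.98445663]])}
wrist {'fx': 325.5910257689952, 'fy': 325.5910257689952, 'cx': 253.5212619129626, 'cy': 197.59078296060605, 'origin': array([ 0.21720519, -0.5895163 ,  0.38446773]), 'orientation': array([[ 0.2458434 , -0.94095438, -0.23273563],
       [-0.96930862, -0.23898525, -0.05767879],
       [-0.00134727,  0.23977261, -0.97082814]])}
```

View pics/scene0.png

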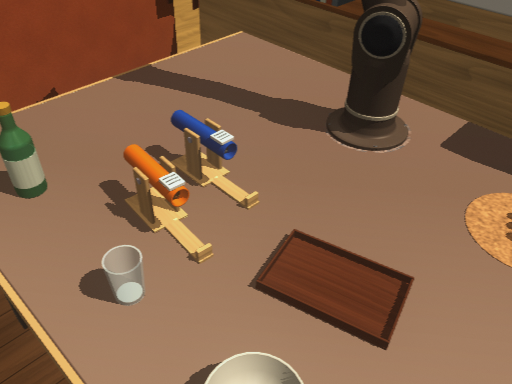

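View pics/top0.png

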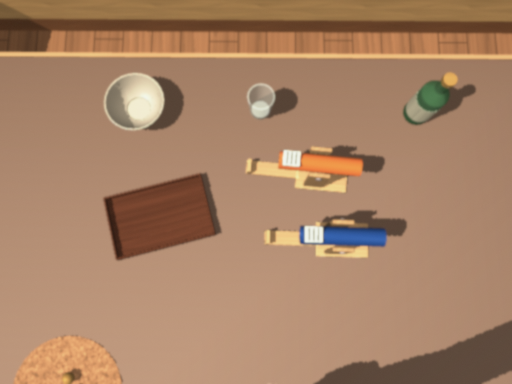

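The scene view shows the orange tube (scene about (155,175), top about (320,163)) with its white pad at top (291,158) and its mouth towards the tray. The tray is at top (161,216), the blue tube at top (343,236), and a glass (261,100) sits near the orange stand.

```bash
cat > h.py <<'E'
import numpy as np,cv2
from cell import r
def ray(n,p,ci=None):
    c=ci or r.camera_info(n)
    d=c["orientation"]@np.array([(p[0]-c["cx"])/c["fx"],(p[1]-c["cy"])/c["fy"],1.0])
    return np.array(c["origin"]),d/np.linalg.norm(d)
def onz(n,p,z,ci=None):
    o,d=ray(n,p,ci); return o+d*(z-o[2])/d[2]
def tri(rs):
    A=np.zeros((3,3));b=np.zeros(3)
    for o,d in rs:
        P=np.eye(3)-np.outer(d,d);A+=P;b+=P@o
    x=np.linalg.solve(A,b);return x,[np.linalg.norm((np.eye(3)-np.outer(d,d))@(x-o)) for o,d in rs]
def blobs(m,amin=30):
    cs,_=cv2.findContours(m.astype(np.uint8),cv2.RETR_EXTERNAL,cv2.CHAIN_APPROX_NONE)
    return [c for c in cs if cv2.contourArea(c)>amin]
E
python3 - <<'E'
from h import *
np.set_printoptions(precision=4,suppress=True)
P={}
for n in("top","scene"):
    im=cv2.imread(f"pics/{n}0.png");hsv=cv2.cvtColor(im,cv2.COLOR_BGR2HSV)
    w=(hsv[...,1]<60)&(hsv[...,2]>150)
    w=cv2.morphologyEx(w.astype(np.uint8),cv2.MORPH_CLOSE,np.ones((5,5)))
    for c in blobs(w,60):
        h=cv2.convexHull(c);m=cv2.moments(h);p=(m["m10"]/m["m00"],m["m01"]/m["m00"])
        print(n,"white",np.array(p),m["m00"],cv2.minAreaRect(h)[1:],onz(n,p,.138)); P.setdefault(n,[]).append(p)
    o=(hsv[...,0]<14)&(hsv[...,1]>200)&(hsv[...,2]>170)
    for c in blobs(o,150):
        x,y,ww,hh=cv2.boundingRect(c)
        print(n,"orange",x,y,ww,hh,cv2.contourArea(c),cv2.minAreaRect(c))
im=cv2.imread("pics/top0.png")
cv2.imwrite("pics/topcrop.png",cv2.resize(im[120:270,90:400],None,fx=2.5,fy=2.5,interpolation=cv2.INTER_CUBIC))
im=cv2.imread("pics/scene0.png")
cv2.imwrite("pics/scrop.png",cv2.resize(im[100:340,110:430],None,fx=2.4,fy=2.4,interpolation=cv2.INTER_CUBIC))
E
```

```text
top white [311.6696 234.3661] 397.0 ((19.0, 24.0), 90.0) [ 0.463  -0.0864  0.138 ]
top white [291.3188 157.4524] 264.5 ((17.473398208618164, 16.1153621673584), 5.19442892074585) [ 0.6377 -0.0433  0.138 ]
top white [415.8542 109.3722] 296.0 ((21.400001525878906, 16.399999618530273), 53.13010025024414) [ 0.754  -0.3337  0.138 ]
top white [260.1957  99.5798] 719.5 ((33.92809295654297, 27.65237808227539), 78.69007110595703) [0.776  0.0277 0.138 ]
top white [134.065 101.434] 2593.0 ((56.0, 58.0), 90.0) [0.7698 0.321  0.138 ]
scene white [253.3977 370.0975] 2204.0 ((96.99998474121094, 30.999996185302734), -0.0) [0.8041 0.3385 0.138 ]
scene white [124.8867 272.0916] 1846.0 ((57.61667251586914, 40.339996337890625), 87.61405944824219) [0.8312 0.0893 0.138 ]
scene white [172.0436 180.488 ] 271.5 ((16.099689483642578, 21.466251373291016), 63.43495178222656) [ 0.6415 -0.0392  0.138 ]
scene white [ 31.002  169.8058] 575.0 ((31.297853469848633, 20.244407653808594), 68.62937927246094) [ 0.8185 -0.2543  0.138 ]
scene white [222.3034 136.5321] 189.5 ((20.36544418334961, 13.1603422164917), 36.02737045288086) [ 0.4697 -0.0854  0.138 ]
scene orange 125 146 37 36 246.0 ((142.75001525878906, 162.75001525878906), (44.5477294921875, 7.071067810058594), 45.0)
```

View pics/topcrop.png

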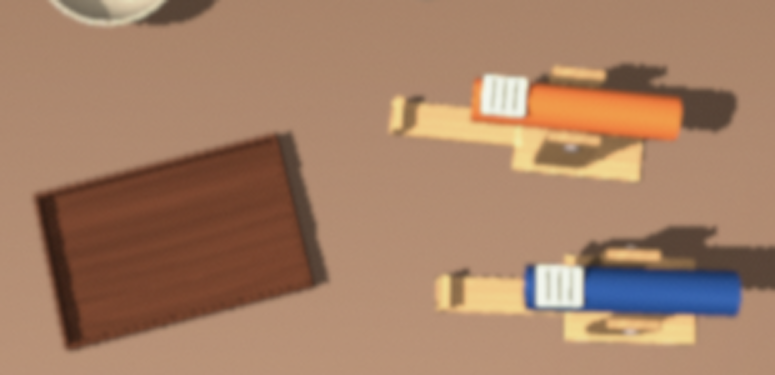

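View pics/scrop.png

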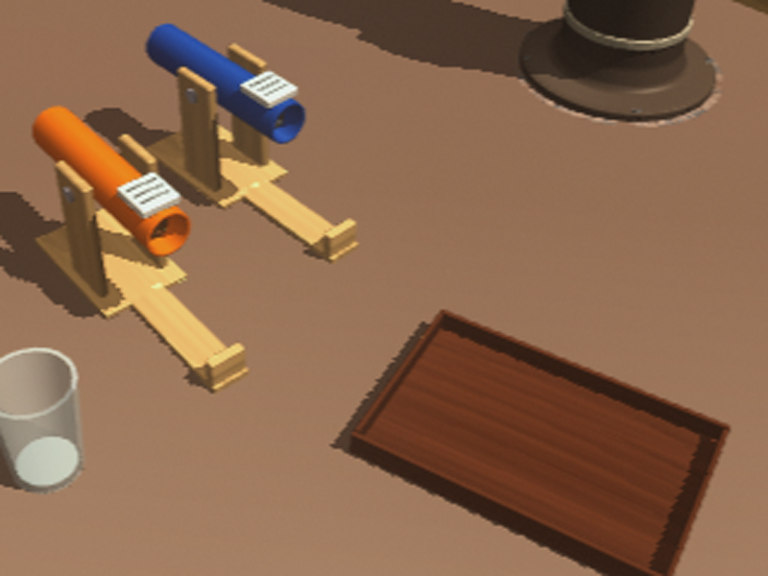

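The crops show the tube's mouth at crop (472,100), its rear at (681,118), its cheek tops at (578,74) and (573,139), and the lip at (398,116). The tray corners are visible in both views. Next I'll turn these into points.

Run:
```python
from h import *
np.set_printoptions(precision=4,suppress=True)
t=lambda a,b:(a/2.5+90-.3,b/2.5+120-.3)
s=lambda a,b:(a/2.4+110-.3,b/2.4+100-.3)
print("pad",tri([ray("top",t(504,96)),ray("scene",s(148,194))]), onz("top",t(504,96),.138),onz("scene",s(148,193),.138))
m=onz("top",t(472,100),.11);b=onz("top",t(681,118),.11);print("axis",m,b,np.linalg.norm(m-b))
u=(m-b)/np.linalg.norm(m-b);print(u, np.degrees(np.arctan2(u[1],u[0])))
c1=onz("top",t(578,74),.128);c2=onz("top",t(573,139),.128);print("cheeks",c1,c2,(c1+c2)/2,np.linalg.norm(c1-c2))
print("lip",onz("top",t(397,116),.03),onz("scene",s(228,362),.03))
print("pad-68u",onz("top",t(504,96),.138)-.068*u)
for n,pt in (("top",[t(37,195),t(281,133),t(315,285),t(70,349)]),("scene",[s(670,577),s(352,440),s(443,313),s(729,430)])):
    for p in pt: print(n,onz(n,p,.022))
b=r.camera_info("top")
print("blue pad",onz("top",t(559,286),.138))
print("glass",onz("scene",s(47,465),0.0))
```

```text
pad (array([ 0.6383, -0.0445,  0.1328]), [np.float64(0.001116528217294506), np.float64(0.0011165282172944362)]) [ 0.6362 -0.0432  0.138 ] [ 0.6418 -0.041   0.138 ]
axis [ 0.6392 -0.0158  0.11  ] [ 0.6229 -0.2106  0.11  ] 0.1954794625122264
[0.0832 0.9965 0.    ] 85.22597717174274
cheeks [ 0.6599 -0.1126  0.128 ] [ 0.5986 -0.1067  0.128 ] [ 0.6293 -0.1097  0.128 ] 0.06157066795864148
lip [0.642  0.0546 0.03  ] [0.6531 0.0617 0.03  ]
pad-68u [ 0.6305 -0.111   0.138 ]
top [0.5614 0.4129 0.022 ]
top [0.6258 0.1713 0.022 ]
top [0.4731 0.1344 0.022 ]
top [0.4098 0.3717 0.022 ]
scene [0.5616 0.4147 0.022 ]
scene [0.6332 0.1817 0.022 ]
scene [0.4796 0.1406 0.022 ]
scene [0.4174 0.3776 0.022 ]
blue pad [ 0.4636 -0.09    0.138 ]
glass [0.8045 0.0244 0.    ]
```

```bash
cat >> h.py <<'E'
import json,os
from scipy.spatial.transform import Rotation as Ro
np.set_printoptions(precision=4,suppress=True)
AZ=np.radians(85.0); U=np.array([np.cos(AZ),np.sin(AZ),0]); HINGE=np.array([.631,-.1105,.11]); Z=np.array([0,0,1.])
def getcmd():
    if os.path.exists("cmd.json"):
        d=json.load(open("cmd.json"));return np.array(d["p"]),np.array(d["R"])
    s=r.get_state();x=np.array([0,0,-1.]);y=s["orientation"][:,1].copy();y[2]=0;y/=np.linalg.norm(y)
    return np.array([.154,-.606,.223]),np.c_[x,y,np.cross(x,y)]
def applied(row):
    p,R=getcmd();p2=p+R@(np.array(row[3:6])/100);R2=R@Ro.from_rotvec(np.radians(row[:3])).as_matrix()
    json.dump({"p":p2.tolist(),"R":R2.tolist()},open("cmd.json","w"));print("cmd",p2)
    s=r.get_state();print("t",s["time_s"],"meas",s["eef_pos"],"F",s["ft_force"],"w",s["width"],"q",s["q"])
    print("ang err",np.degrees(np.linalg.norm(Ro.from_matrix(R2.T@s["orientation"]).as_rotvec())))
def tube(th,along,up):   # tube-frame point -> world
    t=np.radians(th);a=U*np.cos(t)-Z*np.sin(t);n=U*np.sin(t)+Z*np.cos(t);return HINGE+a*along+n*up
def Rt(th,u=U):          # tool perpendicular to tube at tilt th
    t=np.radians(th);a=u*np.cos(t)-Z*np.sin(t);n=u*np.sin(t)+Z*np.cos(t);x=-n;z=-a;return np.c_[x,np.cross(z,x),z]
def row(p,R):
    p0,R0=getcmd();v=np.degrees(Ro.from_matrix(R0.T@R).as_rotvec());return np.round(np.r_[v,R0.T@(p-p0)*100],2)
E
python3 - <<'E'
from h import *
print(getcmd());print(Rt(0))
print(row(tube(0,68,0)*0+tube(0,.068,.028)+[0,0,.05],Rt(0)))
E
```

```text
(array([ 0.154, -0.606,  0.223]), array([[ 0.    ,  0.2462, -0.9692],
       [ 0.    , -0.9692, -0.2462],
       [-1.    ,  0.    , -0.    ]]))
[[-0.      0.9962 -0.0872]
 [-0.     -0.0872 -0.9962]
 [-1.      0.     -0.    ]]
[-70.74   0.     0.     3.5  -42.7  -60.67]
```

Call:
{"api": "carry_out", "payload": {"plan": [[[-5, 0, 0, 0, -3, -4, 0], [-10, 0, 0, 0, -6, -9, 0], [-15, 0, 0, 0, -9, -13, 0], [-20, 0, 0, 0, -12, -17, 0], [-25, 0, 0, 0, -15, -21, 0], [-30, 0, 0, 0, -18, -26, 0], [-35, 0, 0, 0, -21, -30, 0], [-40, 0, 0, 0, -24, -34, 0], [-45, 0, 0, 0, -27, -38, 0], [-50, 0, 0, 0, -30, -43, 0], [-55, 0, 0, 0, -33, -47, 0], [-60, 0, 0, 0, -36, -51, 0], [-65, 0, 0, 0, -39, -56, 0], [-70.7, 0, 0, 0, -42.7, -60.7, 0], [-70.7, 0, 0, 0, -42.7, -60.7, 0], [-70.7, 0, 0, 2, -42.7, -60.7, 0], [-70.7, 0, 0, 3.5, -42.7, -60.7, 0], [-70.7, 0, 0, 3.5, -42.7, -60.7, 0], [-70.7, 0, 0, 3.5, -42.7, -60.7, 0]]]}}

```text
time_s: 2.52
eef_pos: [0.6372, -0.0429, 0.1881]
orientation: [[0.0, 0.996, -0.089], [-0.0, -0.089, -0.996], [-1.0, 0.0, 0.0]]
ft_force: [-0.6, 1.4, 0.6]
width: 0.0004
```

Run:
```python
from h import *
applied([-70.7,0,0,3.5,-42.7,-60.7])
s=r.get_state();print(s["q"])
print(r.camera_info("wrist"))
cv2.imwrite("pics/w1.png",r.camera("wrist"))
im=r.camera("scene");cv2.imwrite("pics/s1.png",cv2.resize(im[60:300,60:380],None,fx=2.4,fy=2.4,interpolation=cv2.INTER_CUBIC))
```

```text
cmd [-0.2175  0.0365  0.188 ]
t 2.525 meas [ 0.6372 -0.0429  0.1881] F [-0.5911  1.4283  0.6448] w 0.0003779380844823429 q [ 19.9827  29.6191 -29.566   90.2247  15.7114  64.3014 -18.302 ]
ang err 70.70000462463267
[ 19.9827  29.6191 -29.566   90.2247  15.7114  64.3014 -18.302 ]
{'fx': 325.5910257689952, 'fy': 325.5910257689952, 'cx': 253.5212619129626, 'cy': 197.59078296060605, 'origin': array([0.6429, 0.0223, 0.3507]), 'orientation': array([[ 0.996 , -0.0869, -0.0196],
       [-0.089 , -0.9667, -0.2399],
       [ 0.0019,  0.2407, -0.9706]])}
```

View pics/w1.png

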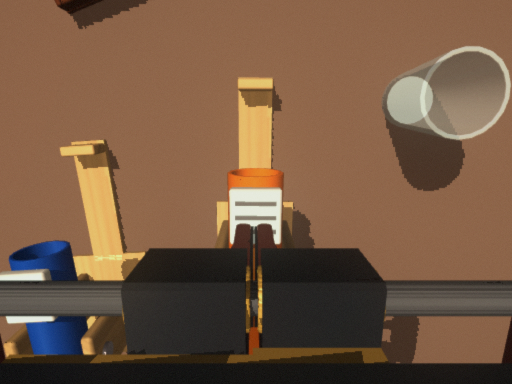

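View pics/s1.png

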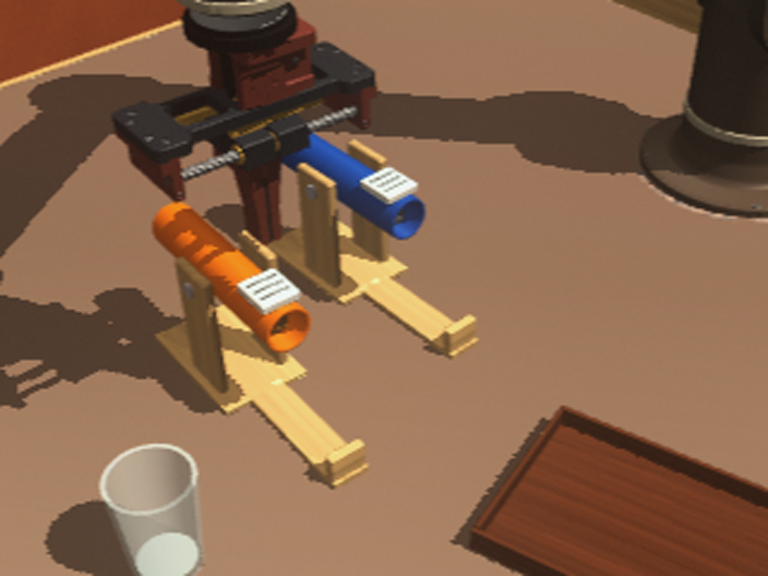

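The wrist view shows the closed fingers above the pad. The pad spans columns 230–281 with its front edge at row 188, and the lip's top is at (256,82). I'll check this against the model.

Run:
```python
from h import *
ci={'fx': 325.591,'fy':325.591,'cx':253.521,'cy':197.591,'origin':np.array([0.6429,0.0223,0.3507]),'orientation':np.array([[ 0.996 , -0.0869, -0.0196],[-0.089 , -0.9667, -0.2399],[ 0.0019,  0.2407, -0.9706]])}
for nm,p,z in(("padfront",(255.5,188),.138),("padL",(230,200),.138),("padR",(281,200),.138),("lip front",(256,79),.03),("lip back", (256,90),.03)):
    q=onz("wrist",p,z,ci);d=q-HINGE;print(nm,q,"along",d@U,"side",d@np.cross(U,Z))
x=Rt(0)
p=np.array([.154,-.606,.223]);x0=np.array([0,0,-1.]);y=np.array([.2463,-.9692,0]);y/=np.linalg.norm(y);R0=np.c_[x0,y,np.cross(x0,y)]
json.dump({"p":p.tolist(),"R":R0.tolist()},open("cmd.json","w"))
applied([-70.7,0,0,3.5,-42.7,-60.7])
for th in (0,10,20,25,30,32): print(th,row(tube(th,.068,.028-(.0 if th else -.005)),Rt(th)))
```

```text
padfront [ 0.6405 -0.0238  0.138 ] along 0.08718476149700449 side 0.0019185102700450037
padL [ 0.6227 -0.0305  0.138 ] along 0.0789486859655161 side -0.015277093692957676
padR [ 0.6569 -0.0336  0.138 ] along 0.07886820181317278 side 0.019111917168310736
lip front [0.6489 0.0561 0.03  ] along 0.16751941277645627 side 0.0032625107508108273
lip back [0.648  0.0464 0.03  ] along 0.1577699467574605 side 0.0032617092993471914
cmd [ 0.6371 -0.0427  0.188 ]
t 2.625 meas [ 0.6374 -0.0426  0.1885] F [-0.6791 -0.7393 -0.0823] w 0.00031586934383969075 q [ 19.9706  29.5972 -29.5757  90.2099  15.7139  64.2917 -18.3047]
ang err 0.07661930249664999
0 [-0.04  0.    0.    4.5  -0.02  0.01]
10 [ -0.04 -10.     0.     6.22  -0.02  -0.37]
20 [ -0.04 -20.     0.01   7.49  -0.02  -0.54]
25 [ -0.04 -25.     0.01   8.14  -0.02  -0.53]
30 [ -0.04 -30.     0.01   8.78  -0.02  -0.48]
32 [ -0.04 -32.     0.01   9.03  -0.02  -0.44]
```

The along positions agree to about 1 mm, and sideways everything sits about 2 mm to +x, so I'll shift by 2 mm. Next is the press, with the tool turning along with the tube.

```bash
sed -i 's/HINGE=np.array(\[.631,/HINGE=np.array([.633,/' h.py
```

Call:
{"api": "carry_out", "payload": {"plan": [[[0, 0, 0, 2.5, 0.2, 0, 0], [0, 0, 0, 4.5, 0.2, 0, 0], [0, -2, 0, 5.1, 0.2, -0.1, 0], [0, -5, 0, 5.5, 0.2, -0.2, 0], [0, -8, 0, 5.9, 0.2, -0.3, 0], [0, -11, 0, 6.3, 0.2, -0.4, 0], [0, -14, 0, 6.7, 0.2, -0.5, 0], [0, -17, 0, 7.1, 0.2, -0.5, 0], [0, -20, 0, 7.5, 0.2, -0.5, 0], [0, -22, 0, 7.8, 0.2, -0.5, 0], [0, -24, 0, 8.0, 0.2, -0.5, 0], [0, -26, 0, 8.3, 0.2, -0.5, 0], [0, -28, 0, 8.5, 0.2, -0.5, 0], [0, -30, 0, 8.8, 0.2, -0.5, 0], [0, -30, 0, 8.9, 0.2, -0.5, 0], [0, -30, 0, 8.9, 0.2, -0.5, 0]]]}}

```text
time_s: 4.62
eef_pos: [0.6397, -0.0371, 0.0992]
orientation: [[-0.043, 0.996, -0.076], [-0.499, -0.088, -0.862], [-0.865, 0.001, 0.501]]
ft_force: [-1.3, 2.7, 6.7]
width: 0.0002
```

Run:
```python
from h import *
applied([0,-30,0,8.9,.2,-.5])
im=r.camera("scene");cv2.imwrite("pics/s2.png",cv2.resize(im[80:320,80:400],None,fx=2.4,fy=2.4,interpolation=cv2.INTER_CUBIC))
```

```text
cmd [ 0.6396 -0.0378  0.099 ]
t 4.625 meas [ 0.6397 -0.0371  0.0992] F [-1.254   2.7199  6.6806] w 0.00019531972006703644 q [ -5.434   38.8638 -16.3111  92.2758  40.1725  69.8843 -45.4677]
ang err 0.08113202841482581
```

View pics/s2.png

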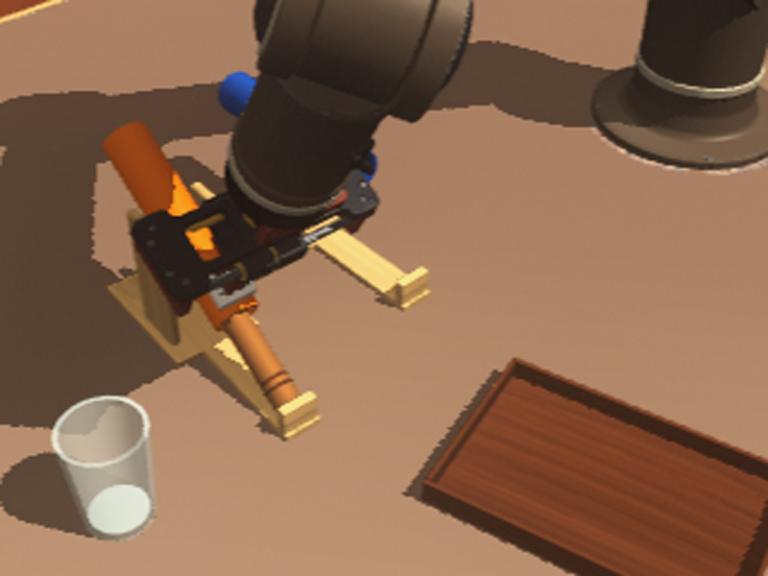

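The tube is tipped to its stop and the muddler has slid out to the lip, with its bands visible at crop (280,385). I'll retreat, open the gripper, hover above the exposed part and look.

Run:
```python
from h import *
for a,u in((.068,.075),(.142,.075),(.142,-.0145)): print(row(tube(30,a,u),Rt(30)),tube(30,a,u))
```

```text
[-0.04  0.    0.02 -4.81 -0.02  0.07] [ 0.6414 -0.0145  0.141 ]
[-0.04  0.    0.02 -4.81 -0.03 -7.33] [0.647  0.0494 0.104 ]
[-0.04  0.    0.02  4.14 -0.02 -7.33] [0.6431 0.0048 0.0264]
```

Call:
{"api": "carry_out", "payload": {"plan": [[[0, 0, 0, -1.5, 0, 0, 0], [0, 0, 0, -3.5, 0, 0, 0], [0, 0, 0, -4.8, 0, 0, 0], [0, 0, 0, -4.8, 0, -2.5, 40], [0, 0, 0, -4.8, 0, -5, 75], [0, 0, 0, -4.8, 0, -7.3, 75], [0, 0, 0, -4.8, 0, -7.3, 75], [0, 0, 0, -4.8, 0, -7.3, 75]]]}}

```text
time_s: 5.68
eef_pos: [0.6471, 0.0487, 0.1034]
orientation: [[-0.045, 0.996, -0.076], [-0.499, -0.088, -0.862], [-0.865, -0.001, 0.501]]
ft_force: [-0.7, -0.8, -0.2]
width: 0.0469
```

Run:
```python
from h import *
applied([0,0,0,-4.8,0,-7.3])
ci=r.camera_info("wrist");print(ci)
import pickle;pickle.dump(ci,open("ci.pkl","wb"))
cv2.imwrite("pics/w3.png",r.camera("wrist"))
cv2.imwrite("pics/t3.png",r.camera("top"))
im=r.camera("scene");cv2.imwrite("pics/s3.png",cv2.resize(im[80:320,80:400],None,fx=2.4,fy=2.4,interpolation=cv2.INTER_CUBIC))
```

```text
cmd [0.6472 0.049  0.1041]
t 5.675 meas [0.6471 0.0487 0.1034] F [-0.6757 -0.7655 -0.2428] w 0.046949559419746226 q [-11.6678  41.2962 -17.5763  87.086   38.158   75.0593 -49.2463]
ang err 0.07203755316522445
{'fx': 325.5910257689952, 'fy': 325.5910257689952, 'cx': 253.5212619129626, 'cy': 197.59078296060605, 'origin': array([0.6593, 0.1859, 0.2114]), 'orientation': array([[ 0.9961, -0.0643, -0.0609],
       [-0.0885, -0.7166, -0.6919],
       [ 0.0009,  0.6945, -0.7195]])}
```

View pics/w3.png

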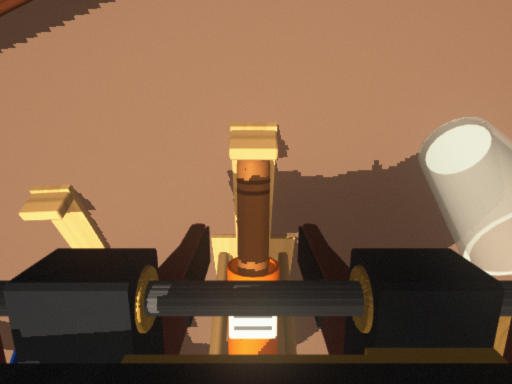

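View pics/s3.png

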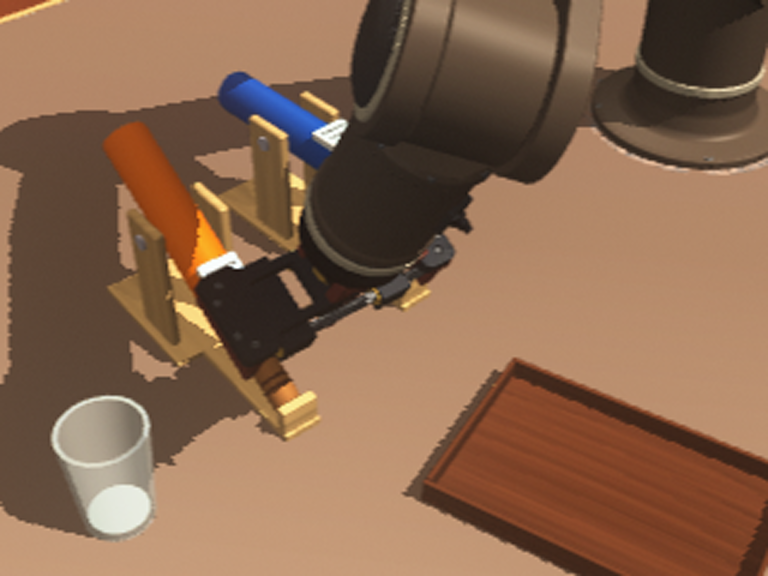

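The wrist view shows the muddler (column 253) centred between the fingers (columns 210 and 298), its end resting at the lip (row 155). Next I descend and grip.

Call:
{"api": "carry_out", "payload": {"plan": [[[0, 0, 0, 1, 0, 0, 75], [0, 0, 0, 3, 0, 0, 75], [0, 0, 0, 5, 0, 0, 75], [0, 0, 0, 7, 0, 0, 75], [0, 0, 0, 8.2, 0, 0, 75], [0, 0, 0, 8.9, 0, 0, 75], [0, 0, 0, 8.9, 0, 0, 75], [0, 0, 0, 8.9, 0, 0, 30], [0, 0, 0, 8.9, 0, 0, 10], [0, 0, 0, 8.9, 0, 0, 10], [0, 0, 0, 8.9, 0, 0, 10], [0, 0, 0, 8.9, 0, 0, 10], [0, 0, 0, 8.9, 0, 0, 10], [0, 0, 0, 8.9, 0, 0, 10], [0, 0, 0, 8.9, 0, 0, 10]]]}}

```text
time_s: 7.7
eef_pos: [0.6432, 0.005, 0.0267]
orientation: [[-0.044, 0.996, -0.076], [-0.498, -0.088, -0.863], [-0.866, 0.0, 0.5]]
ft_force: [-1.3, 0.8, 2.6]
width: 0.0243
```

Run:
```python
from h import *
applied([0,0,0,8.9,0,0])
cv2.imwrite("pics/w4.png",r.camera("wrist"))
for th in (25,20,15,10,5,0,-2): print(th,row(tube(th,.142,-.0145),Rt(th)))
```

```text
cmd [0.6433 0.0047 0.027 ]
t 7.7 meas [0.6432 0.005  0.0267] F [-1.3447  0.8399  2.5616] w 0.02431788063804807 q [ -9.2276  45.2659 -15.8229  91.6489  41.6631  66.6576 -51.7092]
ang err 0.0046144830096973
25 [-0.04  5.    0.02 -1.2  -0.02 -0.1 ]
20 [-0.04 10.    0.02 -2.44 -0.02 -0.07]
15 [-0.04 15.    0.02 -3.68 -0.02  0.08]
10 [-0.04 20.    0.01 -4.9  -0.03  0.33]
5 [-0.04 25.    0.01 -6.09 -0.03  0.69]
0 [-0.04 30.    0.01 -7.25 -0.03  1.15]
-2 [-0.04 32.    0.01 -7.7  -0.03  1.36]
```

View pics/w4.png

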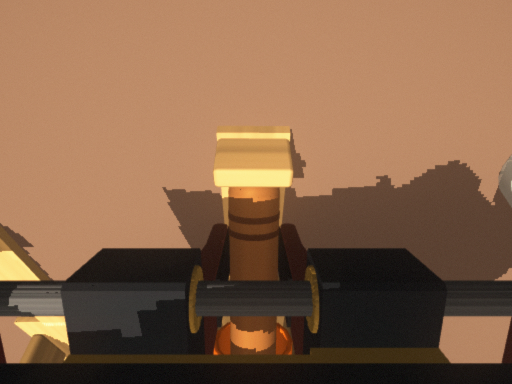

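The fingers hold the muddler (opening 24.3 mm against 25 mm diameter; the stick at column 253 lies between the pads). Next I lift along the tube's arc to level, slowly.

Call:
{"api": "carry_out", "payload": {"plan": [[[0, 2, 0, -0.5, 0, 0, 10], [0, 5, 0, -1.2, 0, -0.1, 10], [0, 7.5, 0, -1.8, 0, -0.1, 10], [0, 10, 0, -2.4, 0, -0.1, 10], [0, 12.5, 0, -3.1, 0, 0, 10], [0, 15, 0, -3.7, 0, 0.1, 10], [0, 17.5, 0, -4.3, 0, 0.2, 10], [0, 20, 0, -4.9, 0, 0.3, 10], [0, 22.5, 0, -5.5, 0, 0.5, 10], [0, 25, 0, -6.1, 0, 0.7, 10], [0, 27.5, 0, -6.7, 0, 0.9, 10], [0, 29, 0, -7.0, 0, 1.1, 10], [0, 30, 0, -7.2, 0, 1.2, 10], [0, 30, 0, -7.2, 0, 1.2, 10], [0, 30, 0, -7.2, 0, 1.2, 10]]]}}

```text
time_s: 9.62
eef_pos: [0.6456, 0.0307, 0.095]
orientation: [[0.0, 0.996, -0.087], [-0.0, -0.087, -0.996], [-1.0, 0.0, 0.0]]
ft_force: [-0.4, 0.0, -1.6]
width: 0.0244
```

Run:
```python
from h import *
applied([0,30,0,-7.2,0,1.2])
cv2.imwrite("pics/w5.png",r.camera("wrist"))
im=r.camera("scene");cv2.imwrite("pics/s5.png",cv2.resize(im[80:320,80:400],None,fx=2.4,fy=2.4,interpolation=cv2.INTER_CUBIC))
```

```text
cmd [0.6456 0.0302 0.0953]
t 9.625 meas [0.6456 0.0307 0.095 ] F [-0.3511  0.0417 -1.5865] w 0.02437917986025956 q [ 13.7968  36.3018 -30.5474  93.7865  21.3505  55.8079 -29.0449]
ang err 0.02898554939663632
```

View pics/w5.png

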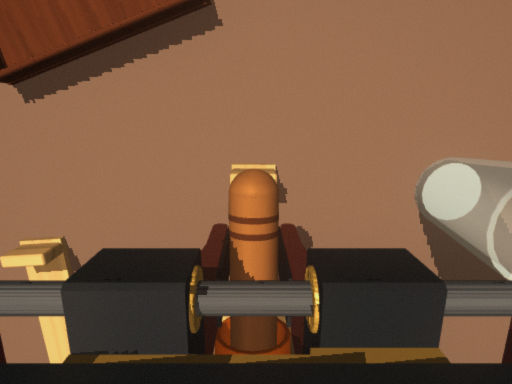

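View pics/s5.png

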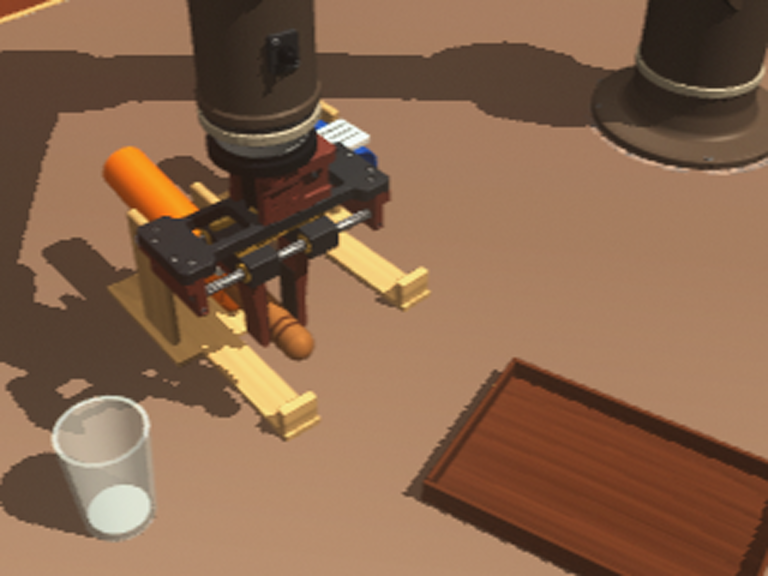

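The muddler and tube are level and clear of the lip (rounded tip at wrist (253,170)). Next I pull straight forward out of the bore.

Call:
{"api": "carry_out", "payload": {"plan": [[[0, 0, 0, 0, 0, -1, 10], [0, 0, 0, 0, 0, -2, 10], [0, 0, 0, 0, 0, -3, 10], [0, 0, 0, 0, 0, -4, 10], [0, 0, 0, 0, 0, -5, 10], [0, 0, 0, 0, 0, -6, 10], [0, 0, 0, 0, 0, -7, 10], [0, 0, 0, 0, 0, -8, 10], [0, 0, 0, 0, 0, -9, 10], [0, 0, 0, 0, 0, -10, 10], [0, 0, 0, 0, 0, -11, 10], [0, 0, 0, 0, 0, -12, 10], [0, 0, 0, 0, 0, -13, 10], [0, 0, 0, 0, 0, -13, 10]]]}}

```text
time_s: 11.48
eef_pos: [0.6568, 0.1613, 0.095]
orientation: [[0.0, 0.996, -0.086], [0.001, -0.086, -0.996], [-1.0, -0.0, -0.001]]
ft_force: [0.1, -1.0, -0.7]
width: 0.0242
```

Run:
```python
from h import *
applied([0,0,0,0,0,-13])
cv2.imwrite("pics/w6.png",r.camera("wrist"))
cv2.imwrite("pics/t6.png",r.camera("top"))
im=r.camera("scene");cv2.imwrite("pics/s6.png",cv2.resize(im[80:380,80:480],None,fx=2,fy=2,interpolation=cv2.INTER_CUBIC))
```

```text
cmd [0.657  0.1597 0.0953]
t 11.475 meas [0.6568 0.1613 0.095 ] F [ 0.0896 -1.0257 -0.7013] w 0.02417896946974634 q [  1.9557  38.8823 -30.424   89.0814  21.9603  58.059  -39.6103]
ang err 0.08723109495981585
```

View pics/t6.png

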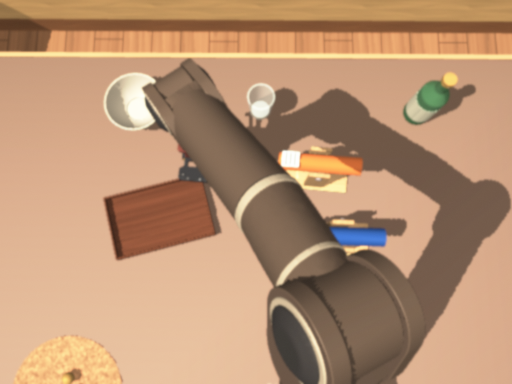

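View pics/s6.png

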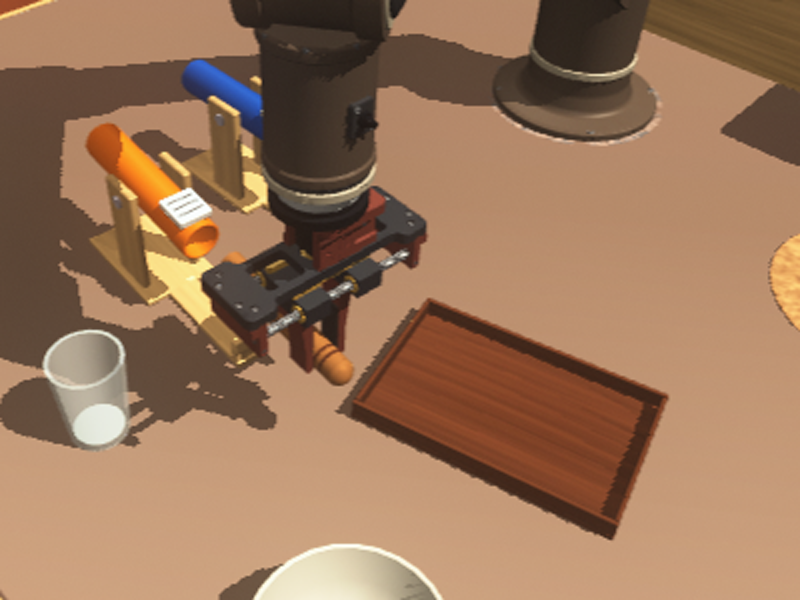

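View pics/w6.png

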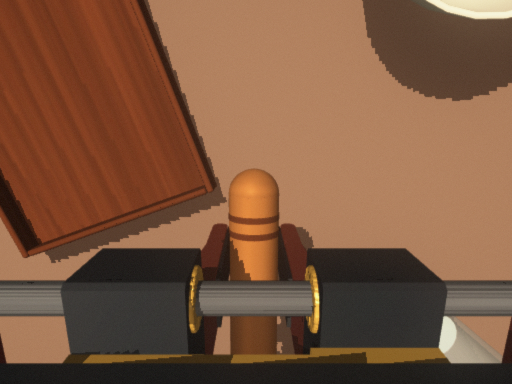

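The muddler is fully out with the tube level behind it, and nothing else moved. I'll refine the tray position using the wrist view's near corners, (212,188) and (28,252).

Run:
```python
from h import *
ci=r.camera_info("wrist")
for p in((212,188),(27,253),(143,0),(253,170)): print(p,onz("wrist",p,.022 if p[0]!=253 else .104,ci))
AZt=np.radians(105);Ut=np.array([np.cos(AZt),np.sin(AZt),0])
c=np.array([.521,.275,0])
g=c+.041*Ut
print("grip",g)
for z in(.095,.045,.0175-.009): print(row(np.r_[g[:2],z],Rt(0,Ut)))
```

```text
(212, 188) [0.6279 0.1763 0.022 ]
(27, 253) [0.4786 0.1377 0.022 ]
(143, 0) [0.5983 0.3039 0.022 ]
(253, 170) [0.6605 0.2    0.104 ]
grip [0.5104 0.3146 0.    ]
[-20.04   0.    -0.     0.03 -15.96 -14.14]
[-20.04   0.    -0.     5.03 -15.96 -14.14]
[-20.04   0.    -0.     8.68 -15.96 -14.14]
```

Call:
{"api": "carry_out", "payload": {"plan": [[[-2, 0, 0, 0, -1, -1, 10], [-4, 0, 0, 0, -3, -3, 10], [-6, 0, 0, 0, -5, -5, 10], [-8, 0, 0, 0, -7, -7, 10], [-11, 0, 0, 0, -9, -9, 10], [-14, 0, 0, 0, -11, -11, 10], [-16, 0, 0, 0, -13, -12.5, 10], [-18, 0, 0, 0, -15, -13.5, 10], [-20, 0, 0, 0, -16, -14.5, 10], [-20, 0, 0, 1.5, -16, -14.5, 10], [-20, 0, 0, 3, -16, -14.5, 10], [-20, 0, 0, 4.5, -16, -14.5, 10], [-20, 0, 0, 5, -16, -14.5, 10], [-20, 0, 0, 5, -16, -14.5, 10]]]}}

```text
time_s: 13.38
eef_pos: [0.5102, 0.3182, 0.0443]
orientation: [[-0.001, 0.966, 0.258], [-0.0, 0.258, -0.966], [-1.0, -0.001, 0.0]]
ft_force: [0.5, 1.4, -1.2]
width: 0.0243
```

Run:
```python
from h import *
applied([-20,0,0,5,-16,-14.5])
cv2.imwrite("pics/w7.png",r.camera("wrist"))
im=r.camera("scene");cv2.imwrite("pics/s7.png",cv2.resize(im[140:380,180:500],None,fx=2.4,fy=2.4,interpolation=cv2.INTER_CUBIC))
```

```text
cmd [0.5104 0.3182 0.0453]
t 13.375 meas [0.5102 0.3182 0.0443] F [ 0.5469  1.3893 -1.2488] w 0.024334156969286078 q [-11.5399  37.7054 -35.1127 102.0436  27.6813  49.1748 -44.6408]
ang err 0.06120581838996163
```

View pics/w7.png

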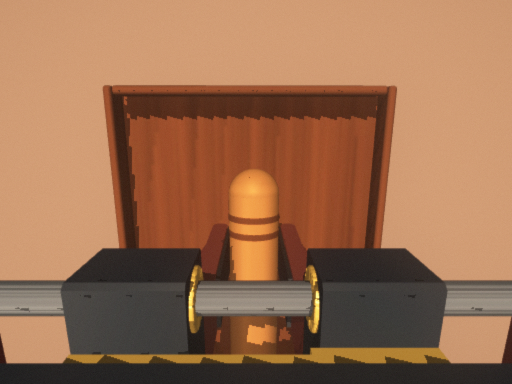

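View pics/s7.png

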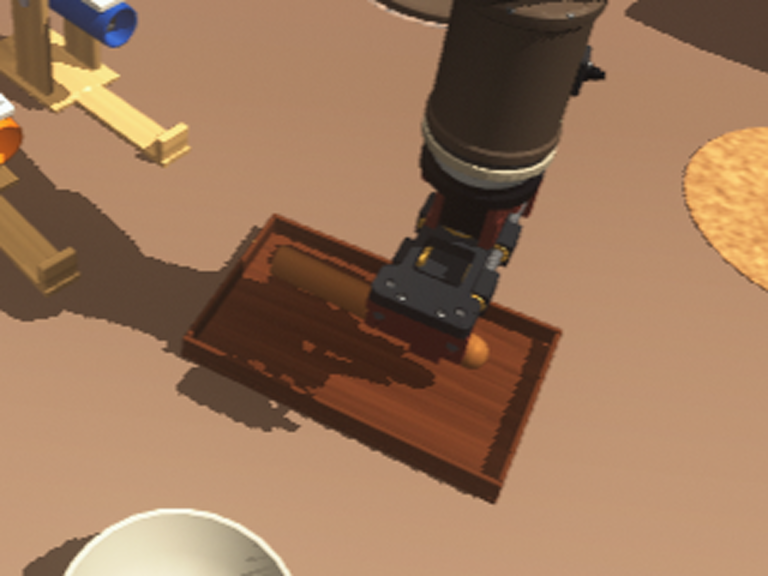

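The muddler is centred over the tray and parallel to its long side (tip at wrist (254,172), walls at columns 118 and 386). Next I lower slowly.

Call:
{"api": "carry_out", "payload": {"plan": [[[0, 0, 0, 0.8, 0, 0, 10], [0, 0, 0, 1.6, 0, 0, 10], [0, 0, 0, 2.3, 0, 0, 10], [0, 0, 0, 2.8, 0, 0, 10], [0, 0, 0, 3.1, 0, 0, 10], [0, 0, 0, 3.3, 0, 0, 10], [0, 0, 0, 3.3, 0, 0, 10], [0, 0, 0, 3.3, 0, 0, 10]]]}}

```text
time_s: 14.48
eef_pos: [0.5103, 0.3185, 0.0122]
orientation: [[0.0, 0.966, 0.258], [0.0, 0.258, -0.966], [-1.0, 0.0, -0.0]]
ft_force: [-0.8, -0.6, 1.6]
width: 0.0246
```

Call:
{"api": "carry_out", "payload": {"plan": [[[0, 0, 0, 0.1, 0, 0, 10], [0, 0, 0, 0.2, 0, 0, 10], [0, 0, 0, 0.2, 0, 0, 10], [0, 0, 0, 0.2, 0, 0, 10]]]}}

```text
time_s: 14.98
eef_pos: [0.5107, 0.3181, 0.0106]
orientation: [[0.001, 0.966, 0.258], [-0.001, 0.258, -0.966], [-1.0, 0.001, 0.001]]
ft_force: [-1.9, -3.2, 7.0]
width: 0.024
```

Run:
```python
from h import *
applied([0,0,0,3.5,0,0])
im=r.camera("scene");cv2.imwrite("pics/s8.png",cv2.resize(im[210:360,250:430],None,fx=4,fy=4,interpolation=cv2.INTER_CUBIC))
```

```text
cmd [0.5104 0.3182 0.0103]
t 14.975 meas [0.5107 0.3181 0.0106] F [-1.9236 -3.2269  7.0277] w 0.02401799268131621 q [-12.7303  40.2012 -33.456  102.9846  29.805   45.8656 -46.3128]
ang err 0.06223189629565152
```

View pics/s8.png

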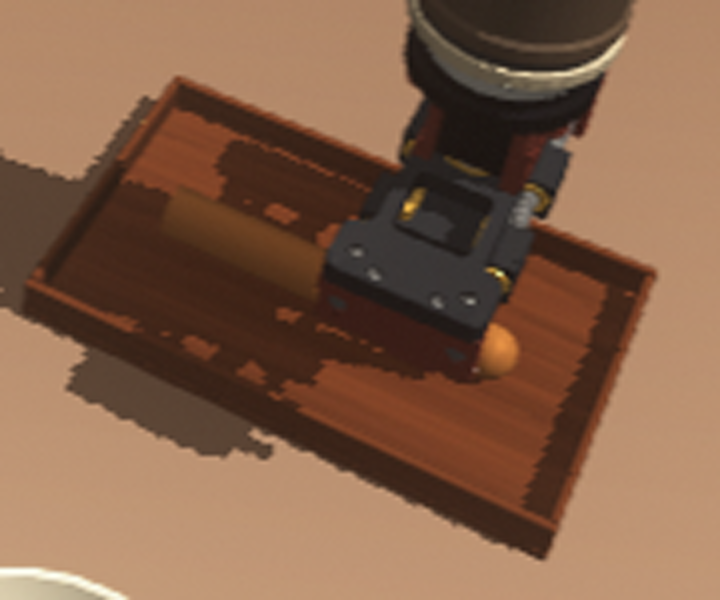

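The muddler is on the tray floor; the force may be coming from one end only. I'll ease down another 1.5 mm to bring it flat before opening.

Call:
{"api": "carry_out", "payload": {"plan": [[[0, 0, 0, 0.1, 0, 0, 10], [0, 0, 0, 0.15, 0, 0, 10], [0, 0, 0, 0.15, 0, 0, 10]]]}}

```text
time_s: 15.4
eef_pos: [0.5108, 0.3181, 0.0099]
orientation: [[0.001, 0.966, 0.258], [-0.001, 0.258, -0.966], [-1.0, 0.001, 0.001]]
ft_force: [-3.4, -4.4, 14.2]
width: 0.0245
```

Contact is firm. I'll relax by 1 mm, then open gently to about 50 mm.

Call:
{"api": "carry_out", "payload": {"plan": [[[0, 0, 0, -0.1, 0, 0, 10], [0, 0, 0, -0.1, 0, 0, 10], [0, 0, 0, -0.1, 0, 0, 28], [0, 0, 0, -0.1, 0, 0, 30], [0, 0, 0, -0.1, 0, 0, 34], [0, 0, 0, -0.1, 0, 0, 45], [0, 0, 0, -0.1, 0, 0, 60], [0, 0, 0, -0.1, 0, 0, 60], [0, 0, 0, -0.1, 0, 0, 60], [0, 0, 0, -0.1, 0, 0, 60]]]}}

```text
time_s: 16.65
eef_pos: [0.5103, 0.3184, 0.0095]
orientation: [[0.0, 0.966, 0.258], [-0.0, 0.258, -0.966], [-1.0, 0.0, 0.0]]
ft_force: [0.9, -1.0, 0.7]
width: 0.0529
```

Run:
```python
from h import *
cv2.imwrite("pics/w9.png",r.camera("wrist"))
```

```text
(no output)
```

View pics/w9.png

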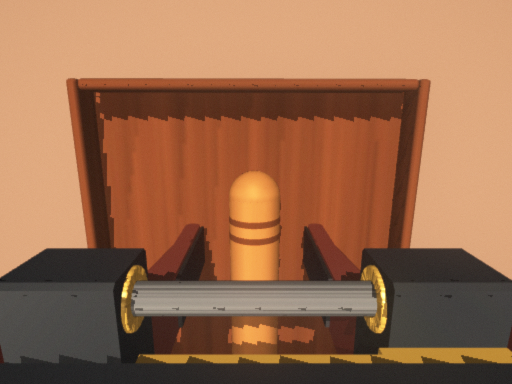

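The fingers are clear on both sides and the muddler is lying still (tip at (254,173)). I'll retreat straight up.

Call:
{"api": "carry_out", "payload": {"plan": [[[0, 0, 0, -1, 0, 0, 60], [0, 0, 0, -3, 0, 0, 60], [0, 0, 0, -6, 0, 0, 60], [0, 0, 0, -10, 0, 0, 60], [0, 0, 0, -14, 0, 0, 60], [0, 0, 0, -18, 0, 0, 60], [0, 0, 0, -20, 0, 0, 60], [0, 0, 0, -20, 0, 0, 60], [0, 0, 0, -20, 0, 0, 60]]]}}

```text
time_s: 17.82
eef_pos: [0.5098, 0.3178, 0.2081]
orientation: [[-0.002, 0.966, 0.258], [-0.001, 0.258, -0.966], [-1.0, -0.002, 0.001]]
ft_force: [-0.1, -0.4, 0.9]
width: 0.0527
```

Run:
```python
from h import *
s=r.get_state();print(s["eef_pos"],s["ft_force"],s["time_s"])
cv2.imwrite("pics/w10.png",r.camera("wrist"))
cv2.imwrite("pics/s10.png",r.camera("scene"))
```

```text
[0.5098 0.3178 0.2081] [-0.0976 -0.4496  0.8649] 17.825
```

View pics/w10.png

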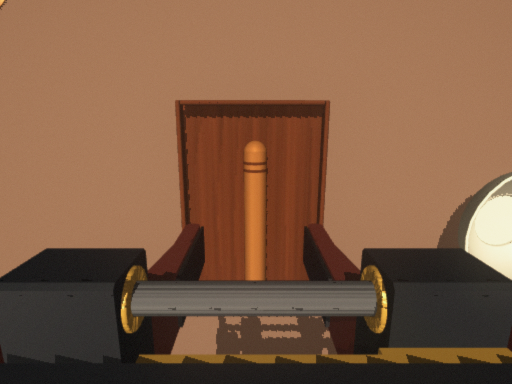

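View pics/s10.png

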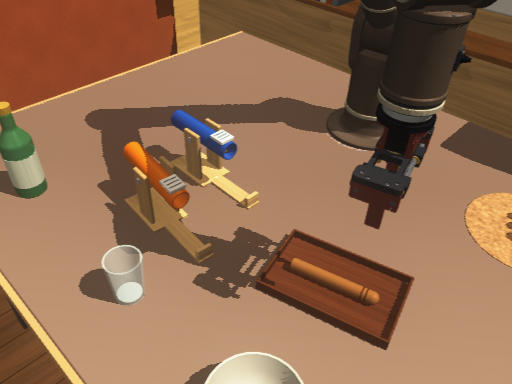

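The scene view shows the muddler flat in the tray (about (335,282)). The blue tube is unmoved and the gripper is well clear, so I'm handing in.

```bash
python3 -c "
from cell import r
print(r.close_job())"
```

```text
the job is handed in; nothing more can be done
None
```

The muddler is lying flat and at rest near the middle of the dark wooden tray, parallel to its long side, and the job is handed in at about 18 s.

I pressed the orange tube's pad down to its stop at 30 degrees, with about 7 N on the wrist. I then gripped the exposed end, swung the tube back to level, drew the muddler straight out, lowered it into the tray and let go.

- **Last checks:** the scene and wrist pictures show the muddler inside the tray and the gripper about 20 cm above it with almost no force on it. The blue tube, glass, bowl and bottle look unmoved.
- **What disagreed:** contact came 1–2 mm higher than I had worked out. The downward force reached about 14 N while I pressed the muddler flat, so I commanded the gripper back up 1 mm before opening the fingers. The cameras also disagreed by 2–6 mm on positions; I shifted the stand 2 mm sideways and averaged the tray centre to allow for it.

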